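Pin the sprung camera arm in its working position

TASK

The webcam's swing arm on the desk is sprung and always falls back to its stop. Take the longest of the three pins out of the wooden holder, use its shank to push the arm round against the spring, past the nearer block, until the pin is over the hole of the far block, and push it fully home in that hole, so that the arm rests against the upright pin when you let go.

Things in the scene. Friction and masses are not known exactly. Their poses are not given: they have to be found in the camera images.
- pin_grip (a point): Locking pin, upright, 106 mm: steel shank 14 mm thick, 66 mm long (lowest 8 mm tapered), black round grip 22 mm thick, 40 mm tall on top. Point: grip's centre, on the axis, 86 mm above the tip; z along the pin. 110 g. In any of three holes (28 mm deep, 50 mm apart in a row) of a fixed wooden holder 36 mm tall; the two shorter pins beside it end under 71 mm, below its grip (from 74 mm up).
- far_hole (a point): Middle of the target hole's mouth, in the top of the far aluminium block (36 x 36 mm), 38 mm above the desk. Hole 17 mm wide, 30 mm deep, 2 mm chamfer; its floor is 8 mm above the desk. x points away from the pivot, 100 mm off; z up. The near block, alike and not to be used, is also 100 mm from the pivot, 32 degrees clockwise from above, on the way from the arm's rest.
- pivot (a point): Upright pivot axis of the swing arm, on top of its fixed steel foot plate, 8 mm above the desk; x points to the far hole, z up. On the arm's clockwise side a thin stop post, 62 mm tall, stands 48 mm from the axis; farther out that side is clear for the pin. With the pin home in the far hole the arm rests against it at about 1.1 rad.
- swing_arm (a joint): Arm's angle about the pivot, rad: 0 on its stop (55 degrees clockwise of the pivot's x), growing anticlockwise from above, to 1.7. Grey bar 22 mm wide, 205 mm long from the pivot, underside 44 and top 62 mm above the desk; webcam 80 mm wide at its end, top at 106 mm. Push its clockwise side; the spring turns it back with 0.8 N at 0, 2.5 N at 1.1, felt 100 mm from the pivot.
Not all that is in view belongs to the job. What is shaped like the part that bears pin_grip but red is not meant.

How it is judged:
By the outcome, as a careful person would: the job done as asked, in the order asked, and still so for the second after the job is handed in, with the robot touching nothing.
It also fails if it takes over 45 s, if anything falls off the work surface, if the arm or the gripper's body presses on something with over 40 N, if the wrist force passes 120 N, or if a joint passes its speed limit or range.

ROBOT

A 6-joint arm with a two-finger parallel gripper is mounted at the origin on the work surface. World frame = base frame: x ahead of the robot, y to its left, z up, the work surface at z = 0. Lengths are in m, angles in degrees, forces in N, time in s.
With the tool pointing down it reaches from about 0.325 to 0.775 m from the base axis. Payload 5.5 kg.
Tool frame: the origin (TCP) lies at the centre of the arm's flange, where the gripper is bolted on; the fingertips stand 182 mm ahead of it and the grasp point (between the pads) lies 163 mm ahead of it; z points along the fingers, y is the line along which they close (so a half turn about z gives the same grasp; the last joint's range is limited). The gripper opens to 88 mm and grips with 3 to 60 N. Pads are 20 mm wide; open, the fingers measure 115 mm over their backs; the gripper's body (75 mm by 178 mm) begins 61 mm behind the grasp point.
Start: joints at [72.554, 5.22, 70.514, -0, 104.267, -3.249], TCP at [0.147, 0.582, 0.405] pointing down, gripper open.
Joint ranges: [-164.24, 164.24], [-49.07, 125.15], [9.68, 141.18], [-86.29, 266.29], [3.28, 154.24], [-151.56, 151.56]. Speed limits (degrees/s): [147.25, 147.25, 172.46, 180, 180, 180].

INTERFACE

Orientations are given as [roll, pitch, yaw] about the fixed x, y, z axes, in that order (R = Rz(yaw) Ry(pitch) Rx(roll)).
In Python, from station import r gives the robot as it stands. The module is installed in compiled form; this text tells all that it offers. Calls block until the motion is done:
- r.reach(position, orientation): joint-space move of the TCP to a pose.
- r.servo_line(position, rotation=None, speed=0.15): straight line of the TCP; rotation=None keeps the orientation; speed is the mean speed in m/s.
- r.move_joints(angles): joint-space move.
- r.let_go() and r.grab(squeeze=None): open the fingers fully, or close them until they stop; squeeze is the grip in N (None keeps the last).
- r.wait(seconds).
- r.inverse_kinematics(position, orientation): joint angles nearest the present ones, or None.
- r.sense(): the state.
- r.snapshot(name): name is "side" or "top"; returns a dict with "frame" (400x640x3 uint8, red, green, blue), "fx", "fy", "cx", "cy" (pixels), "R" (3x3) and "t" (3): a world point X has camera coordinates R X + t. Camera axes: x right, y down, z forward; pixel columns grow to the right and rows downward; lengths in m; the calibration is good to about 2 mm. A picture is of the moment at which its call begins. There is no depth.
A pose or a line that the arm cannot do raises r.IKError and nothing moves.
- r.hand_in(): hands the job in; it is judged then, once.
The state is a dict: "clock": time; "joints": joint angles; "joint_vel": joint speeds; "joint_torque": joint torques, N m; "tcp_pos": TCP position; "orientation": TCP orientation; "contact_force": force on the tool from outside, world axes, zero at the start; "torque": the same for the moment, N m; "opening": finger opening in m; "gripper_force": force on a finger pad.
Only numpy, scipy, OpenCV 4.12 (cv2) and the standard library are available. Lean on these libraries where they do the work, as an engineer would, in place of code of your own. Each camera call takes 0.05 s, during which the arm holds its last target. There are 200 camera calls.

## Working session

There is one attempt and no reset: what is moved stays moved. The work goes in short steps, each a Python script; the robot and the scene stay as the last script left them, time stands still between calls to the robot, and variables do not carry over. Pictures are saved under pics/ and viewed, at most 10 in all, crops included, and the job is handed in when it is done.

```bash
mkdir -p pics; python3 - <<'E'
from station import r
import cv2,numpy as np,pickle
for n in("top","side"):
    s=r.snapshot(n); pickle.dump(s,open(f"{n}0.pkl","wb")); cv2.imwrite(f"pics/{n}0.png",cv2.cvtColor(s["frame"],cv2.COLOR_RGB2BGR))
    print(n,s["fx"],s["fy"],s["cx"],s["cy"],np.round(s["R"],4).tolist(),np.round(s["t"],4), np.round(-np.array(s["R"]).T@s["t"],3))
print(r.sense())
E
```

```text
top 420.8275459758452 420.8275459758452 310.6624332265189 191.58125501595893 [[-0.0118, -0.9998, -0.0157], [-0.9944, 0.0134, -0.1052], [0.1054, 0.0143, -0.9943]] [-0.0278  0.5517  0.9646] [ 0.447 -0.049  1.017]
side 422.7420020050108 422.7420020050108 330.39561740149924 196.06773875528418 [[0.9988, -0.0466, 0.0178], [-0.0113, -0.5583, -0.8295], [0.0486, 0.8283, -0.5582]] [-0.539   0.0511  0.9098] [ 0.495 -0.75   0.56 ]
{'clock': 0.1, 'joints': array([ 7.25536159e+01,  5.25718580e+00,  7.05724520e+01,  2.37787322e-05,
        1.04266139e+02, -3.24929590e+00]), 'joint_vel': array([-0.14987553, -0.11871171, -0.11865877,  0.00171398,  0.09967995,
        0.04141898]), 'joint_torque': array([ 1.91711850e-03, -4.47859848e+01, -4.07568491e+01,  7.00527197e-02,
        2.85028643e-02, -1.17051845e-04]), 'tcp_pos': array([0.1471785 , 0.58172239, 0.40366142]), 'orientation': array([-1.79904378e+02, -5.45171320e-03,  1.65802913e+02]), 'contact_force': array([-0.25678955,  0.40374976,  0.16533534]), 'torque': array([-0.02357073,  0.01719843, -0.00781094]), 'gripper_force': 0.0, 'opening': 0.08761177044914979}
```

View pics/top0.png

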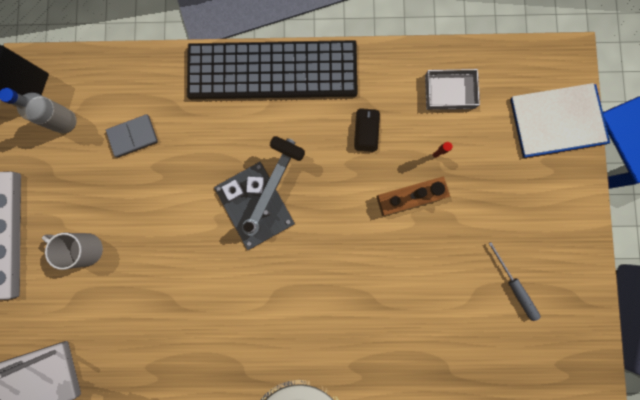

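View pics/side0.png

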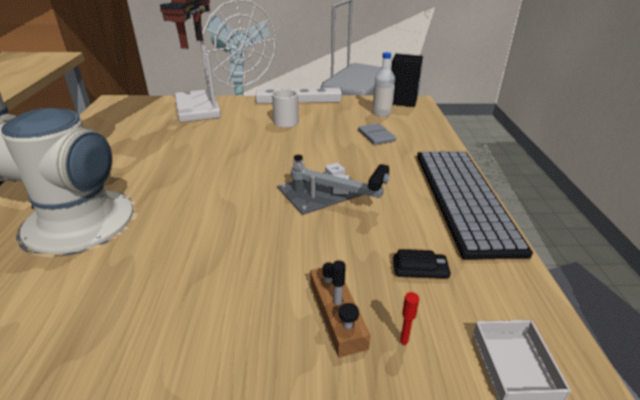

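The top view shows the holder at about (413,197), with pins near (395,201), (420,193) and (437,188). The pivot is near (250,227), the blocks near (232,190) and (255,185), and the arm points to the webcam at (287,148). The side view shows the tall pin near (338,270). I'll zoom in on both.

```bash
python3 - <<'E'
import cv2,numpy as np
t=cv2.imread("pics/top0.png");s=cv2.imread("pics/side0.png")
def c(im,x,y,w,h,k): return cv2.resize(im[y:y+h,x:x+w],None,fx=k,fy=k,interpolation=cv2.INTER_CUBIC)
a=c(t,365,165,100,70,4);b=c(t,205,130,100,125,4);d=c(s,300,255,80,100,4);e=c(s,270,145,125,75,3.2)
o=np.zeros((600,800,3),np.uint8)
o[0:280,0:400]=a;o[0:500,400:800]=b; o[280:600,0:320]=d[:320]
cv2.imwrite("pics/z1.png",o); cv2.imwrite("pics/z2.png",c(s,270,145,130,80,6))
E
```

```text
(no output)
```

View pics/z1.png

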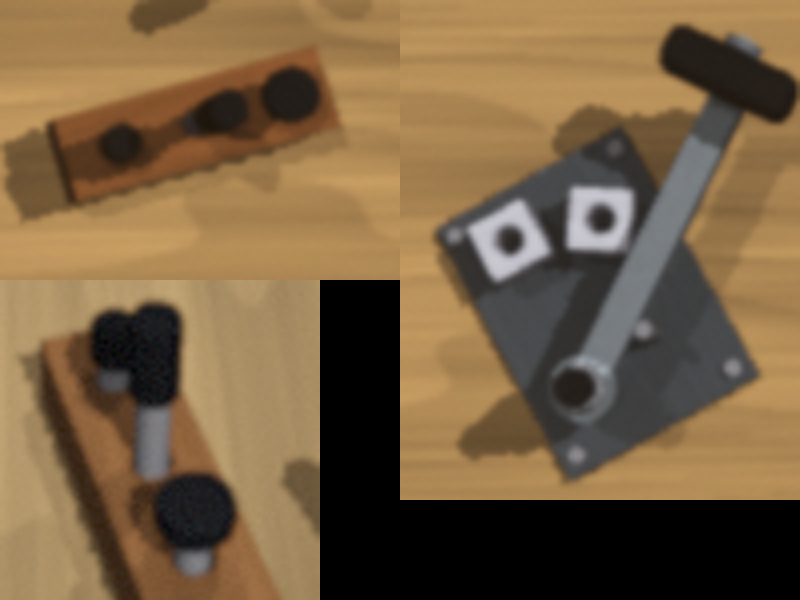

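View pics/z2.png

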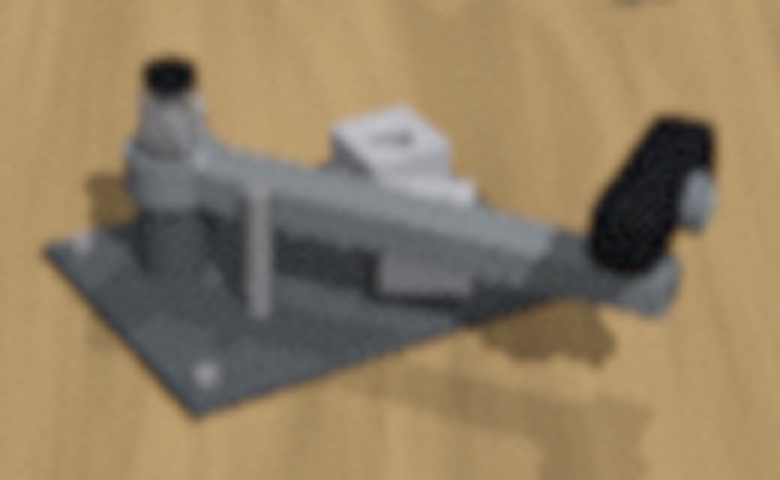

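The tall pin is the middle one: in the side view its grip runs from about (339,259) to (338,285). In the top view the far hole is near (232.5,190) and the near hole near (255.5,184). Next I'll measure them with masks.

```bash
cat > h.py <<'E'
import cv2,numpy as np,pickle
def ray(s,u,v):
    R=np.array(s["R"]);d=R.T@np.array([(u-s["cx"])/s["fx"],(v-s["cy"])/s["fy"],1]);return -R.T@np.array(s["t"]),d
def onz(s,u,v,z):
    c,d=ray(s,u,v);return c+d*(z-c[2])/d[2]
def proj(s,X):
    p=np.array(s["R"])@X+s["t"];return np.array([s["fx"]*p[0]/p[2]+s["cx"],s["fy"]*p[1]/p[2]+s["cy"]])
def tri(sa,pa,sb,pb):
    A=np.zeros((3,3));b=np.zeros(3);cs=[]
    for s,p in((sa,pa),(sb,pb)):
        c,d=ray(s,*p);d/=np.linalg.norm(d);P=np.eye(3)-np.outer(d,d);A+=P;b+=P@c;cs.append((P,c))
    X=np.linalg.solve(A,b);return X,[np.linalg.norm(P@(X-c)) for P,c in cs]
E
python3 - <<'E'
from h import *
T=pickle.load(open("top0.pkl","rb"));S=pickle.load(open("side0.pkl","rb"))
np.set_printoptions(precision=4,suppress=True)
K=6
def up(s,x,y,w,h): return cv2.resize(s["frame"][y:y+h,x:x+w],None,fx=K,fy=K,interpolation=cv2.INTER_CUBIC)
def px(c,x,y): return (c[0]+.5)/K-.5+x,(c[1]+.5)/K-.5+y
im=up(T,212,165,65,50);g=cv2.cvtColor(im,cv2.COLOR_RGB2GRAY)
cs,hi=cv2.findContours((g>150).astype(np.uint8),cv2.RETR_CCOMP,cv2.CHAIN_APPROX_NONE)
for i,c in enumerate(cs):
    if cv2.contourArea(c)<400: continue
    m=cv2.moments(c);p=px((m["m10"]/m["m00"],m["m01"]/m["m00"]),212,165)
    q=cv2.minAreaRect(c);pr=px(q[0],212,165)
    print("hole" if hi[0][i][3]>=0 else "blk",np.array(p),onz(T,*p,.038),"rect",onz(T,*pr,.038),np.array(q[1])/K,q[2])
# holder in top: brown
im=up(T,365,165,100,70);hsv=cv2.cvtColor(im,cv2.COLOR_RGB2HSV)
g=cv2.cvtColor(im,cv2.COLOR_RGB2GRAY)
mk=((hsv[...,2]<165)&(hsv[...,1]>125)).astype(np.uint8)
for name,mm in(("holder",mk),("black",(hsv[...,2]<50).astype(np.uint8))):
    cs,_=cv2.findContours(mm,cv2.RETR_EXTERNAL,cv2.CHAIN_APPROX_NONE)
    for c in cs:
        if cv2.contourArea(c)<800: continue
        q=cv2.minAreaRect(c);p=px(q[0],365,165);print(name,p,np.array(q[1])/K,q[2],onz(T,*p,.036),onz(T,*p,.114))
im=up(S,300,250,80,100);v=im.max(2);mm=(v<70).astype(np.uint8)
cs,_=cv2.findContours(mm,cv2.RETR_EXTERNAL,cv2.CHAIN_APPROX_NONE)
for c in cs:
    if cv2.contourArea(c)>800: print("side",np.array(px(cv2.boundingRect(c)[:2],300,250)),np.array(cv2.boundingRect(c)[2:])/K)
for z in(.094,.114): 
  X,e=tri(T,(420.5,192.7),S,(338.7,265 if z>.1 else 275));print("tri",X,e)
print("nadir",proj(T,np.array([.447,-.049,0])))
E
```

```text
blk [215.6905 208.4332] [0.5137 0.1876 0.038 ] rect [0.5149 0.1845 0.038 ] [13.     10.8333] 90.0
blk [231.6701 189.5775] [0.5576 0.1505 0.038 ] rect [0.5575 0.1505 0.038 ] [15.1804 15.7142] 61.0323371887207
hole [231.9669 189.5431] [0.5576 0.1498 0.038 ] rect [0.5578 0.1496 0.038 ] [8.0139 7.896 ] 45.0
blk [254.2206 184.013 ] [0.57   0.0974 0.038 ] rect [0.5695 0.0968 0.038 ] [15.2656 15.1657] 3.2704880237579346
hole [254.7992 184.2028] [0.5695 0.0961 0.038 ] rect [0.5694 0.0962 0.038 ] [8.2496 8.0139] 45.0
holder (443.95289103190106, 218.69952392578125) [23.6641  3.4692] 1.9749339818954468 [ 0.4832 -0.3429  0.036 ] [ 0.4803 -0.3195  0.114 ]
holder (422.40845743815106, 218.79300435384116) [17.6966  3.1394] 1.023030161857605 [ 0.4836 -0.2932  0.036 ] [ 0.4807 -0.2738  0.114 ]
holder (369.97278086344403, 174.74077479044595) [11.1008  5.0665] 3.468229293823242 [ 0.5884 -0.1746  0.036 ] [ 0.5772 -0.1647  0.114 ]
holder (414.49998982747394, 192.49999491373697) [99.8333 55.8333] 0.0 [ 0.5451 -0.2772  0.036 ] [ 0.5373 -0.2591  0.114 ]
black (394.9166717529297, 200.91666666666666) [8.4971 9.9878] 63.43495178222656 [ 0.526 -0.231  0.036] [ 0.5197 -0.2165  0.114 ]
black (418.6425069173177, 192.87135060628256) [ 9.3703 15.1221] 84.5596694946289 [ 0.5441 -0.2868  0.036 ] [ 0.5364 -0.2679  0.114 ]
black (436.9250030517578, 188.5250040690104) [12.0167 13.5451] 71.56504821777344 [ 0.5538 -0.3297  0.036 ] [ 0.5452 -0.3074  0.114 ]
side [334.25   303.0833] [24.     20.8333]
side [310.5833 277.0833] [27.1667 72.5   ]
side [320.9167 260.9167] [23.6667 26.3333]
tri [ 0.5384 -0.277   0.0935] [np.float64(0.0003776986981037244), np.float64(0.00037769869810402553)]
tri [ 0.5374 -0.2728  0.1104] [np.float64(0.00035505331148817404), np.float64(0.00035505331148805896)]
nadir [317.2862 235.9393]
```

```bash
python3 - <<'E'
from h import *
from station import r
T=pickle.load(open("top0.pkl","rb"));S=pickle.load(open("side0.pkl","rb"))
np.set_printoptions(precision=2,suppress=True)
for z in(.036,.074,.114):
    X=np.array([.538,-.2775,z]);a=proj(T,X);b=proj(S,X);print(z,"topcrop",(a-[365,165])*4,"sidecrop",(b-[300,255])*4+[0,280])
d=np.array([np.cos(np.radians(-70)),0]);
g=[.538,-.2775]
row=np.degrees(np.arctan2(.0278,.0987)) 
print(row)
def yp(yaw): return [180,0,yaw]
# R for roll180,yaw a: tool x=(cos a,sin a), tool y=(sin a,-cos a)
for a in range(-180,180,30): print(a,r.inverse_kinematics([.538,-.2775,.257],yp(a)), r.inverse_kinematics([.5576,.15,.257],yp(a)))
E
```

```text
0.036 topcrop [198.92 122.15] sidecrop [150.86 463.6 ]
0.074 topcrop [214.53 115.66] sidecrop [153.51 396.8 ]
0.114 topcrop [232.36 108.23] sidecrop [156.49 321.72]
15.73048976522286
-180 [ -30.5     7.23   83.34    0.     89.43 -120.5 ] [ 11.68   2.98  87.85   0.    89.17 -78.32]
-150 [ -30.5     7.23   83.34    0.     89.43 -150.5 ] [  11.68    2.98   87.85    0.     89.17 -108.32]
-120 None [  11.68    2.98   87.85    0.     89.17 -138.32]
-90 [-30.5    7.23  83.34  -0.    89.43 149.5 ] None
-60 [-30.5    7.23  83.34  -0.    89.43 119.5 ] None
-30 [-30.5    7.23  83.34  -0.    89.43  89.5 ] [ 11.68   2.98  87.85  -0.    89.17 131.68]
0 [-30.5    7.23  83.34  -0.    89.43  59.5 ] [ 11.68   2.98  87.85  -0.    89.17 101.68]
30 [-30.5    7.23  83.34  -0.    89.43  29.5 ] [11.68  2.98 87.85 -0.   89.17 71.68]
60 [-30.5    7.23  83.34   0.    89.43  -0.5 ] [11.68  2.98 87.85 -0.   89.17 41.68]
90 [-30.5    7.23  83.34   0.    89.43 -30.5 ] [11.68  2.98 87.85 -0.   89.17 11.68]
120 [-30.5    7.23  83.34   0.    89.43 -60.5 ] [ 11.68   2.98  87.85   0.    89.17 -18.32]
150 [-30.5    7.23  83.34   0.    89.43 -90.5 ] [ 11.68   2.98  87.85   0.    89.17 -48.32]
```

```bash
cat >> h.py <<'E'
P=np.array([.4697,.1024]);A0=28.4
def pose(phi,rad,tipz,off=(0,0)):  # pin axis at angle phi (deg, from pivot x), radius, tip height
    a=np.radians(A0+phi);xy=P+rad*np.array([np.cos(a),np.sin(a)])+np.array(off)
    return [xy[0],xy[1],tipz+.086+.163],[180,0,(180+A0+phi+180)%360-180]
E
python3 - <<'E'
from h import *
from station import r
np.set_printoptions(precision=3,suppress=True)
g=[.538,-.2765]
r.reach([*g,.36],[180,0,105.7])
r.servo_line([*g,.257],speed=.1)
print(r.sense()["contact_force"],r.sense()["tcp_pos"])
r.grab(50); s=r.sense();print(s["opening"],s["gripper_force"],s["contact_force"],s["clock"])
r.servo_line([*g,.30],speed=.08); print(r.sense()["contact_force"],r.sense()["opening"])
r.servo_line([*g,.377],speed=.15)
r.reach(*pose(-75,.104,.13))
s=r.sense();print(s["opening"],s["contact_force"],s["tcp_pos"],s["orientation"],s["joints"],s["clock"])
ims=[]
for n in("top","side"):
    s=r.snapshot(n);pickle.dump(s,open(f"{n}1.pkl","wb"));ims.append(cv2.cvtColor(s["frame"],cv2.COLOR_RGB2BGR))
for p in(0,.066,.106):
    q,_=pose(-75,.104,.13);X=np.array([q[0],q[1],.13+p]);print(p,proj(s,X))
X=proj(s,np.array([q[0],q[1],.17])).astype(int)
x,y=X-[65,50]
cv2.imwrite("pics/s1.png",cv2.resize(ims[1][y:y+100,x:x+130],None,fx=6,fy=6,interpolation=cv2.INTER_CUBIC));print("crop origin",x,y)
E
```

```text
[-0.319 -0.665  0.231] [ 0.538 -0.277  0.258]
0.021296440730661136 49.98729586601257 [-0.647  0.447 -0.596] 5.6167
[-0.141 -0.657 -2.154] 0.02148781869181998
0.02150545380027621 [-0.631 -0.765 -0.447] [0.541 0.026 0.379] [-179.956    0.006  133.318] [ -0.836  -3.944  82.379  -0.036 101.593 -44.161] 8.1333
0 [331.597 158.928]
0.066 [332.233 130.054]
0.106 [332.646 111.301]
crop origin 266 91
```

View pics/s1.png

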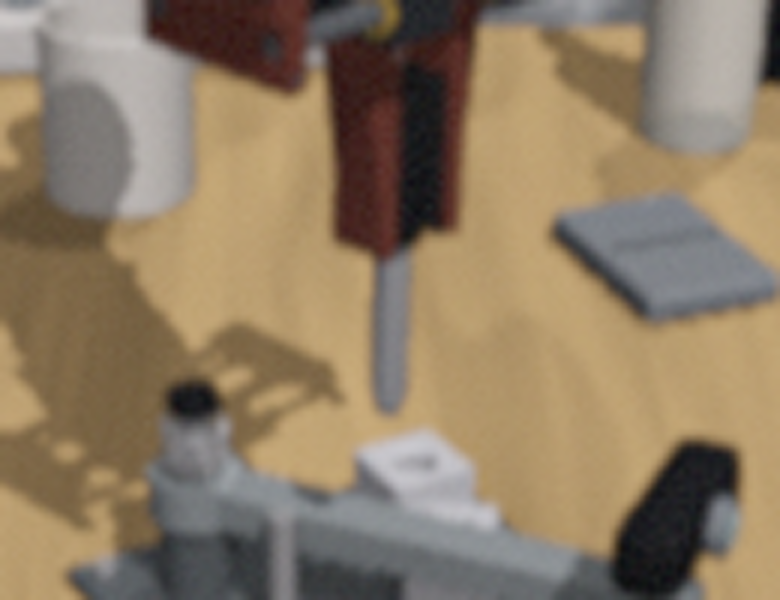

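The pin is held upright with its tip at pixel (330.8,159.0), against (331.6,158.9) predicted. Next I lower it beside the arm and sweep the arc.

```bash
python3 - <<'E'
from h import *
from station import r
np.set_printoptions(precision=3,suppress=True)
r.servo_line(*pose(-75,.100,.13),speed=.1)
r.servo_line(*pose(-75,.100,.044),speed=.08); print(r.sense()["contact_force"])
for phi in list(range(-67,0,8))+[0]:
    q=pose(phi,.100,.044); r.servo_line(q[0],q[1],speed=.05)
    if phi%3==0: print(phi,r.sense()["contact_force"],r.sense()["opening"])
s=r.sense();print(s["tcp_pos"],q,s["orientation"],s["clock"])
T,S=[r.snapshot(n) for n in("top","side")]
pickle.dump((T,S,s["tcp_pos"]),open("p2.pkl","wb"))
for z in(.044,.062,.11):print(z,proj(S,np.array([*s["tcp_pos"][:2],z])))
a,b=[cv2.cvtColor(k["frame"],cv2.COLOR_RGB2BGR) for k in(T,S)]
c=lambda im,x,y,w,h,k:cv2.resize(im[y:y+h,x:x+w],None,fx=k,fy=k,interpolation=cv2.INTER_CUBIC)
cv2.imwrite("pics/s2.png",np.hstack([c(a,190,130,100,120,4),c(b,300,120,66,80,6)]))
E
```

```text
[ 0.024  1.074 -1.108]
-51 [ 0.31  -1.961 -0.326] 0.021119261650391952
-27 [ 1.994 -1.83  -1.527] 0.021201091664649483
-3 [ 4.154 -1.331 -2.192] 0.021285042645245528
0 [ 2.903 -1.684 -0.548] 0.021255856481788637
[0.558 0.15  0.293] ([np.float64(0.5576648572866617), np.float64(0.14996242090702752), 0.29300000000000004], [180, 0, -151.60000000000002]) [-179.988    0.01  -151.726] 13.7917
0.044 [335.228 165.352]
0.062 [335.407 158.901]
0.11 [335.901 141.065]
```

View pics/s2.png

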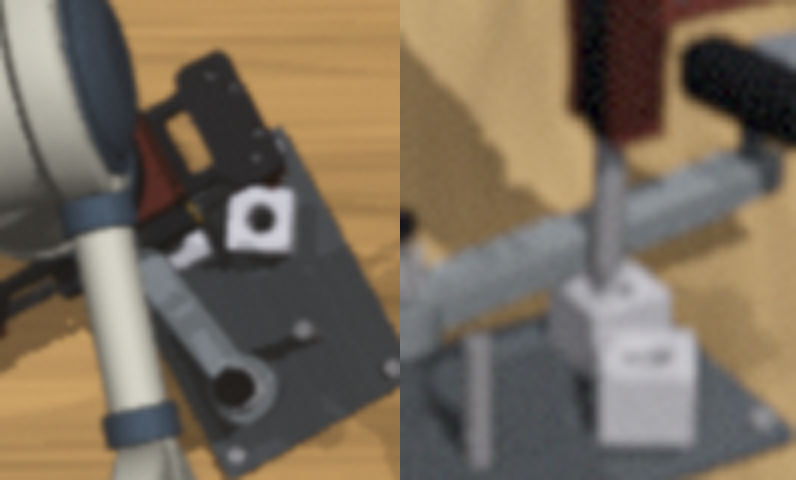

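The arm has been swung round and the shank is over the far block. In the side view the tip is near (334.2,168.3) and the hole near (336.3–337,168), so I'll measure this offset properly in that view.

```bash
python3 - <<'E'
from h import *
np.set_printoptions(precision=2,suppress=True)
S0=pickle.load(open("side0.pkl","rb"));T,S,tcp=pickle.load(open("p2.pkl","rb"))
K=8
def up(s,x,y,w,h): return cv2.resize(s["frame"][y:y+h,x:x+w],None,fx=K,fy=K,interpolation=cv2.INTER_CUBIC)
im=up(S0,320,158,35,22);g=cv2.cvtColor(im,cv2.COLOR_RGB2GRAY)
for th in(160,170,180,190):
    m=(g>th).astype(np.uint8);cs,hi=cv2.findContours(m,cv2.RETR_CCOMP,cv2.CHAIN_APPROX_NONE)
    for i,c in enumerate(cs):
        if cv2.contourArea(c)>150:
            M=cv2.moments(c);b=cv2.boundingRect(c);print(th,"hole" if hi[0][i][3]>=0 else "blk",M["m10"]/M["m00"]/K+320,M["m01"]/M["m00"]/K+158,np.array(b)/K)
# shank rows, grey level profile vs. sides
f=S["frame"].astype(int);g=cv2.cvtColor(S["frame"],cv2.COLOR_RGB2GRAY)
for y in range(142,174,2): print(y,g[y,324:348])
for z in (.062,.08,.1): print(z,proj(S,np.array([*tcp[:2],z])))
F=np.array([.5576,.15,.038]);print(proj(S,F),proj(S,F+[.01,0,0]),proj(S,F+[0,.01,0]))
E
```

```text
160 blk 322.4811274509804 169.30404411764707 [1.12 9.38 2.38 3.25]
160 blk 335.6338068847292 168.46685273323538 [ 3.38  0.   25.5  21.12]
160 hole 336.7869097956307 168.22004933051446 [14.38  9.    4.38  2.62]
170 blk 342.9080543105721 176.1252087178135 [15.88 16.25 12.62  4.38]
170 blk 335.12443167610087 167.53164995794404 [ 6.25  4.5  18.   10.5 ]
170 hole 336.1290243902439 168.21107723577236 [12.38  8.5   6.88  3.5 ]
180 blk 343.8849838411819 176.3943040166205 [19.   17.12  9.12  3.  ]
180 blk 334.6915316007638 167.14056168785805 [ 7.25  5.38 16.12  8.5 ]
190 blk 332.54105461393596 165.87994350282486 [8.62 6.62 7.75 3.  ]
142 [162 163 165 168 171 170 155 122  69  34  30  34  44  45  49  53  67  77
  91 106 135 153 160 156]
144 [163 162 164 166 167 171 170 155 111  75  63  59  68  88 112 124 134 146
 151 157 158 159 161 155]
146 [165 162 165 165 167 169 170 158 115  84  85  88  84 101 128 146 150 154
 159 157 160 160 157 150]
148 [167 165 165 166 166 169 169 159 115  92 110 120 113 105 102 107 115 128
 133 142 148 149 149 145]
150 [168 168 166 167 165 167 169 157 120 111 124 131 12
[... 591 characters left out ...]
 104  86  99 118 127 126 117 112 110 103 101  99
  98  98  97  97  97  96]
164 [115 112 112 111 110 112 106  92  96 111 122 129 138 157 162 154 134 113
 103 106 112 126 131 134]
166 [112 113 107 113 125 142 138 117  98 101 119 138 158 171 182 190 187 174
 156 146 142 140 144 146]
168 [105 103 111 132 155 168 169 152 131 131 146 157 156 151 165 185 195 193
 189 181 162 140 129 130]
170 [107 104 102 107 121 139 159 166 171 172 179 184 186 184 183 182 181 177
 175 172 163 142 130 129]
172 [ 87  97 104 106 103 105 114 139 163 175 179 177 175 171 170 168 165 168
 167 167 158 140 130 126]
0.062 [335.41 158.9 ]
0.08 [335.59 152.32]
0.1 [335.8  144.86]
[335.1  167.43] [339.15 167.39] [334.87 165.4 ]
```

```bash
python3 - <<'E'
from h import *
from station import r
np.set_printoptions(precision=2,suppress=True)
rad=.1024
r.servo_line(pose(0,rad,.044)[0],speed=.02); b=r.sense()["contact_force"]; print(b)
for z in(.040,.037,.034,.031,.028,.024):
    r.servo_line(pose(0,rad,z)[0],speed=.02); s=r.sense();f=s["contact_force"];print(z,s["tcp_pos"][2]*1e3-249,f,s["torque"])
    if abs(f[2]-b[2])>12 or np.hypot(*(f-b)[:2])>12: print("stop");break
S=r.snapshot("side");c=cv2.cvtColor(S["frame"],cv2.COLOR_RGB2BGR)[120:200,290:370]
cv2.imwrite("pics/s3.png",cv2.resize(c,None,fx=6,fy=6,interpolation=cv2.INTER_CUBIC));print(s["clock"])
E
```

```text
[ 0.62 -3.    0.  ]
0.04 39.53894525479774 [ 2.94 -1.26 -2.2 ] [-0.28 -0.56  0.  ]
0.037 36.719529467160555 [ 2.47 -1.56 -2.29] [-0.31 -0.55  0.01]
0.034 33.677646553973545 [ 1.19 -2.19 -1.54] [-0.34 -0.52  0.06]
0.031 30.694225742947424 [ 3.55 -0.95 -1.6 ] [-0.32 -0.49  0.04]
0.028 27.796308519421302 [ 2.25 -1.61 -1.25] [-0.1  -0.49 -0.04]
0.024 23.687636419671435 [ 2.69  0.26 -0.84] [ 0.01 -0.43 -0.  ]
16.0583
```

View pics/s3.png

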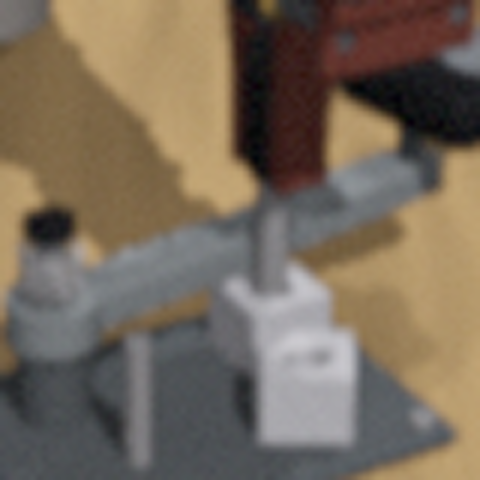

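The picture shows the shank inside the far block's hole, near (268,285) in the crop, with almost no contact force. I'll push it home.

```bash
python3 - <<'E'
from h import *
from station import r
np.set_printoptions(precision=2,suppress=True)
rad=.1024
for z in(.018,.013,.010,.008,.0065,.005,.0035):
    r.servo_line(pose(0,rad,z)[0],speed=.02); s=r.sense();f=s["contact_force"];print(z,s["tcp_pos"][2]*1e3-249,f,s["torque"])
    if f[2]>10 or np.hypot(*f[:2])>20: print("stop");break
S=r.snapshot("side");c=cv2.cvtColor(S["frame"],cv2.COLOR_RGB2BGR)[120:200,290:370]
cv2.imwrite("pics/s4.png",cv2.resize(c,None,fx=6,fy=6,interpolation=cv2.INTER_CUBIC));print(s["clock"])
E
```

```text
0.018 17.621337467598323 [ 2.33  0.62 -0.92] [ 0.22 -0.44 -0.03]
0.013 12.643513158952885 [ 1.97  1.03 -0.96] [ 0.35 -0.42 -0.02]
0.01 9.801094917871694 [2.03 1.99 0.13] [ 0.51 -0.36 -0.02]
0.008 7.965900817816134 [2.21 1.75 1.06] [ 0.53 -0.34 -0.02]
0.0065 7.862044768567898 [0.14 1.41 6.58] [0.44 0.21 0.06]
0.005 7.7635136287111095 [-2.17  1.69 13.12] [0.38 0.67 0.04]
stop
18.0083
```

The pin bottomed at 7.8 mm tip height, on the hole's floor. Now I release it and retreat.

```bash
python3 - <<'E'
from h import *
from station import r
np.set_printoptions(precision=2,suppress=True)
rad=.1024
r.servo_line(pose(0,rad,.008)[0],speed=.02)
r.let_go(); print(r.sense()["contact_force"])
r.servo_line(pose(0,rad,.12)[0],speed=.1)
r.reach([.40,-.15,.40],[180,0,150]); r.wait(.5)
T,S=[r.snapshot(n) for n in("top","side")]
a,b=[cv2.cvtColor(k["frame"],cv2.COLOR_RGB2BGR) for k in(T,S)]
c=lambda im,x,y,w,h,k:cv2.resize(im[y:y+h,x:x+w],None,fx=k,fy=k,interpolation=cv2.INTER_CUBIC)
cv2.imwrite("pics/s5.png",np.hstack([c(a,170,130,100,120,4),c(b,290,120,66,80,6)]))
for z in(.008,.074,.114):print(z,proj(S,np.array([.5576,.15,z])),proj(T,np.array([.5576,.15,z])))
print(r.sense()["contact_force"],r.sense()["clock"])
E
```

```text
[ 0.21 -0.1   0.46]
0.008 [334.81 177.84] [234.37 190.93]
0.074 [335.46 154.48] [228.65 187.82]
0.114 [335.87 139.49] [224.78 185.71]
[ 0.29  0.26 -0.17] 22.625
```

View pics/s5.png

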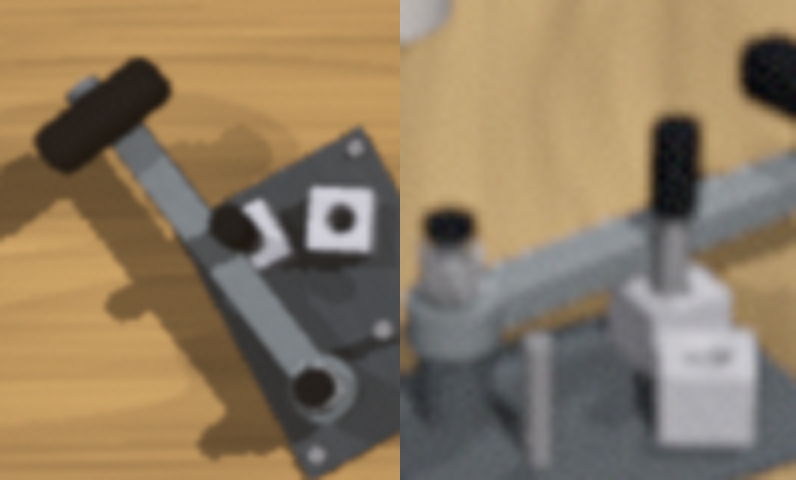

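The pin stands upright in the far hole, with its grip spanning side rows of about 139–156, which matches the fully home position. The arm rests against it and the robot is clear, so I'm handing in.

```bash
python3 -c "
from station import r
print(r.hand_in())"
```

```text
the job is handed in; nothing more can be done
None
```

The job is handed in at about 23 s: the longest pin is fully home and upright in the far block's hole, the swing arm rests against it, and the robot is clear.

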